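# Latch a quarter-turn stud on a field logger's battery cover

## Task

Fasten the logger's battery cover: take the slot key from the tool block, set its blade in the slot of the cover's quarter-turn stud, push the stud in against its spring and turn it clockwise until it latches, then put the key back upright in its pocket. The stud floats in its cage, so feel for the slot and push gently: never press on the logger with more than 30 N, and touch it with the key only. Leave the other things on the bench where they are.

Things in the scene. Friction and masses are not known exactly. Their poses are not given: they have to be found in the camera images.
- logger: Field logger, a die-cast aluminium box, 80 mm tall, fixed to the bench. Origin: bench level, below the middle of the stud's cage. The box reaches from -120 to +50 mm along its x and 57.5 mm either way along y, plus low mounting ears. A grey battery cover, 4 mm thick, lies on it; a black collar, 56 mm across and 6 mm high, stands on the cover round the stud.
- port (a point): Middle of the stud's cage at the cover's top face, 84 mm above the bench; z up, axes as the logger's. The quarter-turn stud stands here, but floats: its axis may lie up to 3.5 mm off this point along x and along y, and stays where it is pushed (3 N sideways moves it). So the slot must be found by feel or by sight. Dots on the collar mark open (along x), bars latched.
- stud (a joint): Turn of the stud, rad, clockwise seen from above. Steel head 32 mm across. Its slot goes through the stud's axis: 24 mm long, 3.6 mm wide, 5 mm deep, closed at both ends; at value 0 it runs along port's x. Open (-0.1 to 0.1) the head's top is 14.5 mm above port. Latched it reads 1.3 to 1.5 (stop at 1.5) and stands 3 mm lower.
- port_top (a point): Point on the port's axis, fixed to the logger, 14.5 mm above port: level with the open stud's top. Ejector spring: 3 N, rising 1.2 N per mm. The stud turns only when pushed in more than 5 mm (9 N), and bottoms hard at 6 mm (10.2 N). Held down, turn it clockwise 75 to 86 degrees; let up there, its cross pin rises into a notch and it is latched. Let up sooner, it is not.
- key_grip (a point): Slot key, 88 mm tall, about 60 g: flat steel blade under a black plastic paddle handle. Point: centre of the handle, 59 mm above the blade's tip. Handle 34 mm wide along x, 16 mm thick along y, 58 mm tall; z points up from blade to handle.
- key_tip (a point): Middle of the end of the key's blade, same axes. The blade is flat, 15 mm wide along x, 2.4 mm thick along y, and stands 30 mm out of the handle.
- pocket (a point): Centre of the mouth of the key's pocket, in the top of a fixed wooden tool block 40 mm tall. Pocket 26 mm along y, 10 mm along x, 34 mm deep. The key stands in it with its blade along y, the handle's foot resting on the block, the tip 30 mm below this point.
- block: The tool block; origin at the centre of its underside: 70 mm along x, 130 mm along y, 40 mm tall. The pocket is at y = +30 mm; at y = -35 mm a round-handled driver, 18 mm thick, top 81 mm above the bench, stands fixed.
- spool: Solder spool standing on its flange, 60 mm across, 44 mm tall; origin at the centre of its foot. Bystander.
- spare_cell: Spare battery standing upright, 33 mm across, 60 mm tall; origin at the centre of its foot. Bystander.
- pot: Small plastic bowl, 68 mm across, 30 mm tall; origin at the centre of its foot. Bystander.

How it is judged (in metres and radians):
On the way, in this order (a step that is already met when the one before it is completed fails the run):
1. the key's blade is in the slot and has pushed the stud in (horizontal distance between key_tip and port below 0.009 m and z of key_tip in the frame of port below 0.0065 m), for 0.1 s.
2. the stud has been turned to its latched position by the key in its slot (horizontal distance between key_tip and port below 0.009 m and z of key_tip in the frame of port below 0.0095 m and value of joint stud above 1.27 rad), for 0.05 s.
At the end, for the whole second after the job is handed in: The stud is latched, turned clockwise by at least 1.27 rad; the key stands upright in its pocket, within 8 mm of its middle, with the blade's tip at least 26 mm below the block's top (value of joint stud above 1.27 rad and horizontal distance between key_tip and pocket below 0.008 m and z of key_tip in the frame of pocket below -0.026 m and angle between key_tip's own z axis and vertical below 0.12 rad); the robot touches nothing.
It fails at once if the key presses on the logger or its stud with more than 30 N (contact force between key and logger above 30 N).
It fails at once if the fingers touch the logger or its stud: it is worked with the key (contact force between the fingers and logger above 1 N).
It fails at once if the spool is disturbed (distance of spool from where it was at the start of the episode above 0.02 m).
It fails at once if the spare battery is disturbed (distance of spare_cell from where it was at the start of the episode above 0.02 m).
It fails at once if the bowl is disturbed (distance of pot from where it was at the start of the episode above 0.02 m).
It also fails if it takes over 72 s, if anything falls off the work surface, if the arm or the gripper's body presses on something with over 40 N, if the wrist force passes 120 N, or if a joint passes its speed limit or range.

## Robot

A 7-joint arm with a two-finger parallel gripper is mounted at the origin on the work surface. World frame = base frame: x ahead of the robot, y to its left, z up, the work surface at z = 0. Lengths are in m, angles in degrees, forces in N, time in s.
With the tool pointing down it reaches from about 0.425 to 0.875 m from the base axis. Payload 8.4 kg.
Tool frame: the origin (TCP) lies at the very end of the fingers, on their centre line; the grasp point (between the pads) lies 19 mm behind it; z points along the fingers, y is the line along which they close (so a half turn about z gives the same grasp; the last joint's range is limited). The gripper opens to 85 mm and grips with 20 to 120 N. Pads are 22 mm wide; open, the fingers measure 114 mm over their backs; the gripper's body (76 mm by 85 mm) begins 54 mm behind the grasp point. The pads swing forward as they close: fully open they stand 13 mm farther back than shut.
Start: joints at [-5.684, 19.091, 2.286, 83.961, -0.768, 76.965, -3.352], TCP at [0.65, -0, 0.231] pointing down, gripper open.
Joint ranges: [-147.57, 147.57], [-21.85, 119.76], [-74.77, 79.35], [14.55, 137.4], [-85.83, 265.84], [4.83, 119.75], [-152.11, 152.11]. Speed limits (degrees/s): [127.2, 127.2, 159.86, 159.86, 180, 180, 180].

## Interface

Orientations are given as [roll, pitch, yaw] about the fixed x, y, z axes, in that order (R = Rz(yaw) Ry(pitch) Rx(roll)).
In Python, from bench import get_state, snapshot, close_job gives the robot as it stands.
- The arm moves only by the tool move_arm, never from a script. Its argument "commands" is a list that holds one entry, the list of rows, each a list of 6 numbers: the shift along the tool's x, y, z scaled (see below), then the turn, a rotation vector about the tool's x, y, z scaled (see below). A call has exactly 8 rows; each row is the pose to reach, as a shift and turn from the pose commanded when the call began, along the tool's axes at that moment; what a row does not reach only later rows make up. The controller multiplies each number of a shift by 40 cm and each number of a turn by 45 degrees. A row lasts 1/8 s, in which the tool goes at most 62.5 mm and 10.7 degrees, less where a joint would pass 70% of its speed; a pose out of reach is approached as far as the arm can. A call with a number of a shift or a turn outside -1 to 1 is refused whole. A call with a gripper value outside its range is refused whole. "jaw" is the closure, from -1 (fully open) to 1 (shut), set as the call begins (left out, the last holds). The fingers move at their own pace and stop on an object; the grip force is fixed at half the most. Time passes only in rows, so rows that repeat a pose let the fingers close, or fill a call up. It gives the time, the measured TCP pose, the force, the opening and the grip force at its end, in the units of the state.
- get_state(): the state, without advancing time (a new reading comes with each control period).
- snapshot(name): name is "scene" or "side" or "wrist"; returns a dict with "frame" (384x512x3 uint8, red, green, blue), "depth" (384x512 float32, m along the optical axis (not along the pixel's ray), 0 where there is no reading), "fx", "fy", "cx", "cy" (pixels), "R" (3x3) and "t" (3): a world point X has camera coordinates R X + t. Camera axes: x right, y down, z forward; pixel columns grow to the right and rows downward; lengths in m; the calibration is good to about 2 mm. A picture is of the moment at which its call begins.
- close_job(): hands the job in; it is judged then, once.
The state is a dict: "time_s": time; "q": joint angles; "dq": joint speeds; "tau": joint torques, N m; "position": TCP position; "tcp_rot": TCP orientation; "force": force on the tool from outside, world axes, zero at the start; "torque": the same for the moment, N m; "width": finger opening in m; "gripper_force": force on a finger pad.
Only numpy, scipy, OpenCV 4.12 (cv2) and the standard library are available. Lean on these libraries where they do the work, as an engineer would, in place of code of your own. Each camera call takes 0.05 s, during which the arm holds its last target. There are 200 camera calls.

## Working session

There is one attempt and no reset: what is moved stays moved. The work goes in short steps, Python scripts to look and compute and a tool call to move; the robot and the scene stay as the last step left them, time stands still between calls to the robot, and variables do not carry over. Pictures are saved under pics/ and viewed, at most 10 in all, crops included, and the job is handed in when it is done.

Besides the shell and the picture viewer there is one more tool, called by a JSON object that holds its "api" and its "payload". move_arm: Moves the arm, as the interface text tells. Its arguments: {"type":"object","properties":{"commands":{"type":"array"},"jaw":{"type":"number"}},"required":["commands"]}

```bash
mkdir -p pics; ls; python3 - <<'E'
from bench import *
import cv2,numpy as np,pickle
print(get_state())
S={n:snapshot(n) for n in("scene","side","wrist")}
pickle.dump(S,open("s0.pkl","wb"))
for n in S: print(n,S[n]["fx"],S[n]["cx"],S[n]["cy"],(-S[n]["R"].T@S[n]["t"]).round(3),S[n]["R"].round(3).tolist())
im=np.hstack([cv2.resize(S[n]["frame"],(400,300)) for n in("scene","wrist")])
im2=np.hstack([cv2.resize(S[n]["frame"],(400,300)) for n in("side","side")])
cv2.imwrite("pics/a.png",np.vstack([im,im2])[:,:,::-1])
E
```

```text
pics
{'time_s': 0.0, 'q': array([-5.68310491, 19.13269331,  2.28388819, 84.01254952, -0.7648871 ,
       76.96607086, -3.3525342 ]), 'dq': array([-0.02509128,  0.03482115, -0.06520628, -0.02028434, -0.00536693,
        0.10470217, -0.04924494]), 'tau': array([ 4.63630895e-04, -6.58554840e+01,  1.36586554e+00, -4.05554795e+01,
        1.68904377e-02,  1.27170872e-02, -1.99809978e-05]), 'position': array([ 6.49528277e-01, -4.71382064e-05,  2.30397845e-01]), 'tcp_rot': array([-1.79904290e+02,  9.10655768e-03,  8.99989590e+01]), 'force': array([-0.76040834, -0.03209927,  0.29327195]), 'torque': array([ 0.03483344, -0.01673435,  0.06275077]), 'gripper_force': 0.0, 'width': 0.08534698388723559}
scene 367.4884791915001 253.74777868322911 186.4029394265102 [1.076 0.292 0.566] [[-0.545, 0.838, 0.013], [0.552, 0.371, -0.747], [-0.631, -0.4, -0.665]]
side 432.5558349171449 249.6775193440501 193.36744349469532 [ 0.264 -0.57   0.641] [[0.865, -0.501, 0.022], [-0.299, -0.55, -0.78], [0.403, 0.669, -0.625]]
wrist 314.26589508664085 261.59343795573204 194.90351870607395 [0.65  0.071 0.374] [[1.0, -0.0, -0.003], [0.001, -0.96, 0.28], [-0.003, -0.28, -0.96]]
```

View pics/a.png

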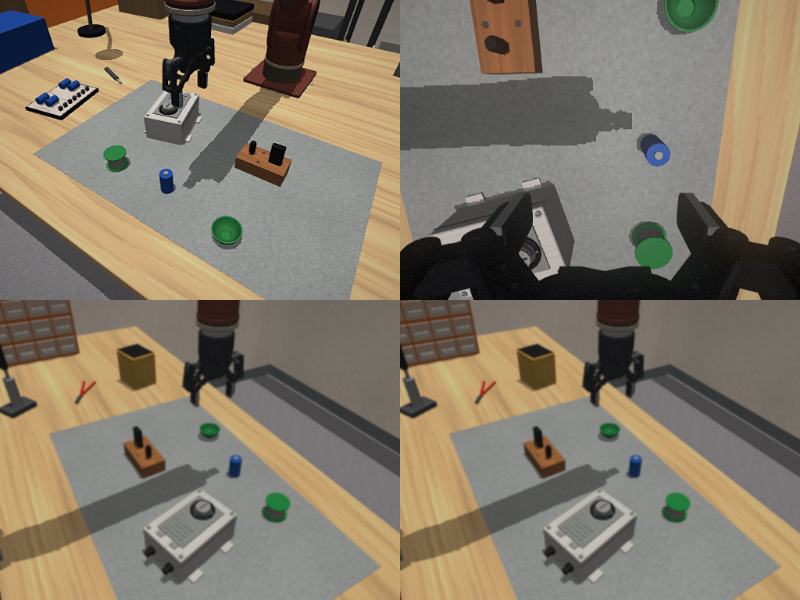

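The composite shows the block (scene ≈ (263,165), side ≈ (145,455)), with the key as the taller paddle farther from the camera in the side view. The logger's stud is at side ≈ (203,508). The bowl, cell and spool lie between them at larger y in the side view. Next I'll measure using height and colour masks.

```bash
cat > h.py <<'E'
import numpy as np,cv2
def cloud(s):
    v,u=np.mgrid[:384,:512]; d=s["depth"]
    c=np.stack([(u-s["cx"])/s["fx"]*d,(v-s["cy"])/s["fy"]*d,d],-1)
    return (c-s["t"])@s["R"]
def cast(s,uv,z):
    uv=np.atleast_2d(uv); r=np.c_[(uv[:,0]-s["cx"])/s["fx"],(uv[:,1]-s["cy"])/s["fy"],np.ones(len(uv))]@s["R"]
    o=-s["R"].T@s["t"]; return o+r*((z-o[2])/r[:,2])[:,None]
def proj(s,X):
    c=np.atleast_2d(X)@s["R"].T+s["t"]; return np.c_[c[:,0]/c[:,2]*s["fx"]+s["cx"],c[:,1]/c[:,2]*s["fy"]+s["cy"]]
def rect(P): 
    r=cv2.minAreaRect((P[:,:2]*1000).astype(np.float32)); return np.round(r[0],1),np.round(r[1],1),round(r[2],1)
E
python3 - <<'E'
import pickle; from h import *
S=pickle.load(open("s0.pkl","rb"))
for n in("side","scene"):
    s=S[n];P=cloud(s);f=s["frame"];hsv=cv2.cvtColor(f,cv2.COLOR_RGB2HSV).astype(int);H,Sa,V=[hsv[...,i] for i in range(3)]
    z=P[...,2]; ws=(s["depth"]>0)&(P[...,0]>.35)&(P[...,0]<1)&(abs(P[...,1])<.4)
    def comps(m,name,mn=25):
        k,l,st,c=cv2.connectedComponentsWithStats(m.astype(np.uint8))
        for i in range(1,k):
            if st[i,4]>=mn:
                Q=P[l==i]; print(n,name,st[i,4],c[i].round(),"zmed",np.median(Q[:,2]).round(3),"zmax",Q[:,2].max().round(3),*rect(Q))
    comps(ws&(abs(z-.04)<.006)&(Sa>90)&(H<25),"block")
    comps(ws&(z>.055)&(z<.15)&(V<70)&(Sa<120),"black")
    comps(ws&(abs(z-.084)<.006)&(V>90)&(Sa<60),"cover")
    comps(ws&(z>.09)&(z<.12)&(V>70)&(Sa<60),"stud",10)
    comps(ws&(z>.01)&(z<.1)&(Sa>100)&(H>40)&(H<130),"bystanders")
a=S["side"]["frame"];u,v=260,265
b=cv2.resize(a[225:305,215:305],None,fx=5,fy=5,interpolation=cv2.INTER_CUBIC)
c=cv2.resize(S["scene"]["frame"][170:245,290:380],(450,375),interpolation=cv2.INTER_CUBIC)
c=np.vstack([c,np.zeros((25,450,3),np.uint8)])
c=cv2.resize(c,(350,400))
cv2.imwrite("pics/b.png",np.hstack([b,c])[:,:,::-1])
E
```

```text
side block 973 [184. 197.] zmed 0.038 zmax 0.046 [523. 146.] [ 70.1 132.9] 1.2
side black 194 [176. 173.] zmed 0.083 zmax 0.098 [521. 174.] [14.8 32.5] 5.6
side black 66 [190. 192.] zmed 0.071 zmax 0.081 [524.  107.5] [13.4 12. ] 29.3
side black 320 [258. 272.] zmed 0.088 zmax 0.093 [ 531.9 -161. ] [47.  53.2] 42.2
side black 48 [286. 294.] zmed 0.063 zmax 0.066 [ 553.9 -211.7] [71.7  2.3] 16.0
side black 32 [238. 336.] zmed 0.063 zmax 0.066 [ 448.8 -240.9] [28.4  2. ] 15.4
side cover 4096 [240. 289.] zmed 0.081 zmax 0.09 [ 500.3 -167.8] [168.7 114.7] 15.7
side stud 243 [259. 265.] zmed 0.097 zmax 0.099 [ 534.  -158.3] [30.4 33.2] 6.2
side bystanders 283 [268. 165.] zmed 0.021 zmax 0.031 [756.7 163.4] [66.7 61.5] 71.3
side bystanders 304 [301. 211.] zmed 0.044 zmax 0.059 [721.  -26.3] [33.3 29.8] 52.7
side bystanders 571 [355. 258.] zmed 0.043 zmax 0.046 [ 726.9 -192.2] [59.3 55.7] 41.1
scene block 1286 [336. 206.] zmed 0.04 zmax 0.046 [523.8 145.2] [ 73.4 130.4] 1.3
scene black 93 [243. 144.] zmed 0.064 zmax 0.074 [ 486.6 -112.6] [168.2   2.1] 15.4
scene black 168 [215. 142.] zmed 0.089 zmax 0.098 [ 539.9 -154.4] [43.1 52.6] 29.1
scene black 68 [324. 186.] zmed 0.076 zmax 0.082 [527.3 111.8] [13.8 14.3] 71.8
scene black 306 [355. 194.] zmed 0.086 zmax 0.1 [523.  176.5] [17.5 32.5] 4.6
scene cover 1232 [220. 138.] zmed 0.08 zmax 0.09 [ 501.4 -167.8] [172.4 114.9] 15.8
scene stud 79 [214. 135.] zmed 0.098 zmax 0.1 [ 536.6 -160.1] [28.9 28.9] 62.2
scene bystanders 26 [322. 191.] zmed 0.056 zmax 0.08 [530.6 112.7] [ 4.5 12.4] 15.0
scene bystanders 454 [146. 196.] zmed 0.044 zmax 0.046 [ 728. -191.] [58.9 57.1] 33.2
scene bystanders 410 [213. 231.] zmed 0.047 zmax 0.061 [722.2 -23.4] [32.8 30.1] 38.6
scene bystanders 847 [290. 292.] zmed 0.022 zmax 0.032 [756.6 164.1] [66.3 63.6] 27.9
```

View pics/b.png

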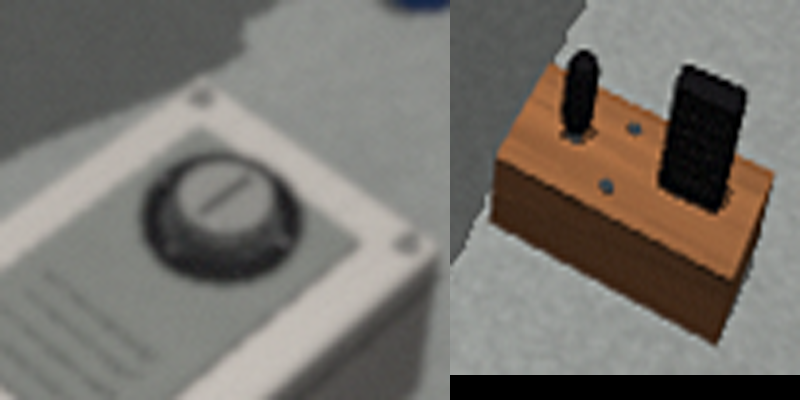

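Block and key agree between the two views: block centre (523.4, 145.6) mm at yaw 1.2°, handle at about (522.5, 175.5) with its top at 98 mm, as expected. The logger yaw is 15.7°, with the port at about (534.5, -158.3). The crop shows the slot near open. I'll move above the key.

{"api": "move_arm", "payload": {"commands": [[[0.11,-0.08,0.03,0,0,-0.01],[0.22,-0.16,0.07,0,0,-0.027],[0.33,-0.24,0.11,0,0,-0.027],[0.4388,-0.3188,0.15,0,0,-0.027],[0.4388,-0.3188,0.18,0,0,-0.027],[0.4388,-0.3188,0.2,0,0,-0.027],[0.4388,-0.3188,0.2,0,0,-0.027],[0.4388,-0.3188,0.2,0,0,-0.027]]], "jaw": -1}}

```text
time_s: 1.15
position: [0.5233, 0.1745, 0.1516]
tcp_rot: [180.0, 0.0, 91.1]
force: [0.8, -0.2, -0.4]
width: 0.0853
gripper_force: 0.0
```

```bash
python3 - <<'E'
from bench import *; from h import *
import pickle
s=snapshot("wrist");st=get_state();print(st["position"],st["tcp_rot"],st["q"])
pickle.dump(s,open("w1.pkl","wb"))
P=cloud(s);f=s["frame"];V=f.max(-1)
m=(abs(P[...,2]-.098)<.006)&(V<90)&(abs(P[...,0]-.5225)<.03)&(abs(P[...,1]-.1755)<.03)
print(m.sum(),rect(P[m]),P[m].mean(0))
uv=np.argwhere(m)[:,::-1]; print(rect(cast(s,uv,.098)))
cv2.imwrite("pics/c.png",f[:,:,::-1])
E
```

```text
[0.52322314 0.17478081 0.15175438] [ 1.79963919e+02 -7.90314358e-03  9.11229455e+01] [-18.58185116  11.25093501  -5.07949262 103.425052     1.09629701
  65.33468368 -22.89819885]
1148 (array([521.3, 177.7]), array([16. , 33.4]), 3.2) [0.52137211 0.17878458 0.09848926]
(array([521.3, 178.6]), array([15.8, 34.6]), 3.4)
```

View pics/c.png

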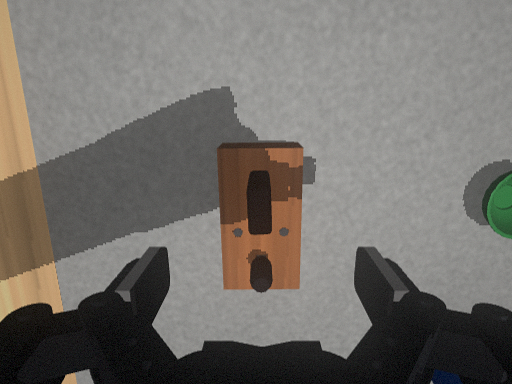

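The view shows the block centred near (261, 217) and the key's handle around (259, 202), with both fingers clear on either side. The block edges in this view give the calibration check.

```bash
python3 - <<'E'
from h import *
import pickle
s=pickle.load(open("w1.pkl","rb"));P=cloud(s);z=P[...,2];hsv=cv2.cvtColor(s["frame"],cv2.COLOR_RGB2HSV)
m=(abs(z-.04)<.005)&(abs(P[...,0]-.52)<.06)&(abs(P[...,1]-.145)<.09)
print(np.median(z[m]),rect(P[m]),rect(cast(s,np.argwhere(m)[:,::-1],.04)))
for lo,hi in((.09,.097),(.0965,.103)):
    k=(z>lo)&(z<hi)&(abs(P[...,0]-.5225)<.03)&(abs(P[...,1]-.1755)<.03);print(k.sum(),rect(P[k]))
b=(abs(z)<.004)&(s["depth"]>0);print("bench",np.median(z[(abs(z)<.02)&(s["depth"]>0)]))
E
```

```text
0.04102308576666133 (array([522.6, 146.6]), array([ 70.2, 130.9]), 1.5) (array([522.6, 147. ]), array([ 70.3, 131.2]), 1.6)
124 (array([521.3, 177.9]), array([16., 33.]), 3.0)
1079 (array([521.4, 177.6]), array([15.8, 33.2]), 3.0)
bench 0.0015770975792690398
```

{"api": "move_arm", "payload": {"commands": [[[0.004,-0.003,0,0,0,-0.03],[0.004,-0.003,0.06,0,0,-0.03],[0.004,-0.003,0.13,0,0,-0.03],[0.004,-0.003,0.19,0,0,-0.03],[0.004,-0.003,0.23,0,0,-0.03],[0.004,-0.003,0.253,0,0,-0.03],[0.004,-0.003,0.253,0,0,-0.03],[0.004,-0.003,0.253,0,0,-0.03]]], "jaw": -1}}

```text
time_s: 2.2
position: [0.5218, 0.1773, 0.0509]
tcp_rot: [179.9, -0.0, 92.6]
force: [0.2, 0.3, 0.5]
width: 0.0852
gripper_force: 0.0
```

{"api": "move_arm", "payload": {"commands": [[[0,0,0,0,0,0],[0,0,0,0,0,0],[0,0,0,0,0,0],[0,0,0,0,0,0],[0,0,0,0,0,0],[0,0,0,0,0,0],[0,0,0,0,0,0],[0,0,0,0,0,0]]], "jaw": 1}}

```text
time_s: 3.2
position: [0.5213, 0.1771, 0.0503]
tcp_rot: [180.0, -0.0, 92.6]
force: [-0.2, -0.2, 5.3]
width: 0.0158
gripper_force: 58.8
```

{"api": "move_arm", "payload": {"commands": [[[0,0,0.0,0,0,0],[0,0,-0.05,0,0,0],[0,0,-0.12,0,0,0],[0,0,-0.19,0,0,0],[0,0,-0.25,0,0,0],[0,0,-0.29,0,0,0],[0,0,-0.29,0,0,0],[0,0,-0.29,0,0,0]]], "jaw": 1}}

```text
time_s: 4.2
position: [0.5207, 0.1769, 0.1649]
tcp_rot: [-179.9, 0.0, 92.6]
force: [-0.9, 1.0, -1.1]
width: 0.0155
gripper_force: 58.5
```

```bash
cat >> h.py <<'E'
def go(st,tgt,yaw):
    "shift/turn numbers from state st to world target, yaw deg (tool down)"
    from math import cos,sin,radians
    a=radians(st["tcp_rot"][2]); d=np.array(tgt)-st["position"]
    t=(yaw-st["tcp_rot"][2]+180)%360-180
    return np.round([(cos(a)*d[0]+sin(a)*d[1])/.4,(sin(a)*d[0]-cos(a)*d[1])/.4,-d[2]/.4,-t/45],4)
E
python3 - <<'E'
from bench import *; from h import *
import pickle
S={n:snapshot(n) for n in("scene","side","wrist")};st=get_state();pickle.dump((S,st),open("s2.pkl","wb"))
p=st["position"];print(p,st["tcp_rot"],st["q"][6],st["width"],st["force"])
o=[]
for n in S:
    c=proj(S[n],[p-[0,0,.04]])[0];print(n,c)
    u,v=np.clip(c.round().astype(int),40,[471,343]);f=S[n]["frame"][v-40:v+40,u-40:u+40];o.append(cv2.resize(f,(260,260),interpolation=cv2.INTER_CUBIC));print(u-40,v-40)
cv2.imwrite("pics/d.png",np.hstack(o)[:,:,::-1])
print(go(st,[.52,0,.17],150),go(st,[.5345,-.1583,.16],195.7))
E
```

```text
[0.52071502 0.17690146 0.16505195] [-1.79906024e+02  2.77422497e-02  9.25636323e+01] -21.722622399741795 0.015480678897107834 [ 0.07624498  0.30996139 -0.32317195]
scene [360.52301445 175.87999476]
321 136
side [173.29700277 154.1492289 ]
133 114
wrist [261.96503031 222.33078267]
222 182
[-0.4417 -0.0216 -0.0124 -1.2764] [-0.8387 -0.0031  0.0126 -2.2919]
```

View pics/d.png

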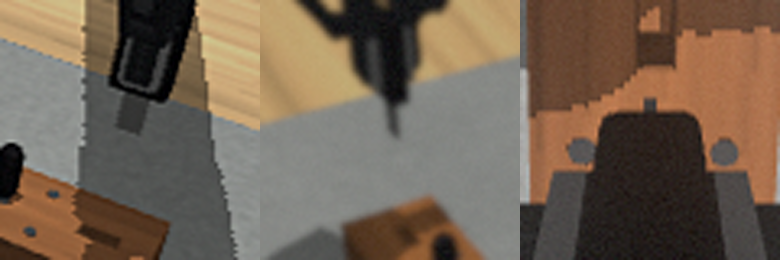

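The scene crop puts the blade tip at about (360.4, 176.6), against a predicted (360.5, 175.9). The side crop gives about (175, 156) against (173, 154). So the tip sits on the tool axis within calibration error. Next I'll transfer towards the logger.

{"api": "move_arm", "payload": {"commands": [[[-0.05,0,-0.01,0,0,-0.18],[-0.12,0,-0.012,0,0,-0.38],[-0.2,-0.01,-0.012,0,0,-0.58],[-0.29,-0.015,-0.012,0,0,-0.78],[-0.37,-0.02,-0.012,0,0,-0.98],[-0.44,-0.022,-0.012,0,0,-0.98],[-0.44,-0.022,-0.012,0,0,-0.98],[-0.44,-0.022,-0.012,0,0,-0.98]]]}}

```text
time_s: 5.35
position: [0.5201, 0.0015, 0.1705]
tcp_rot: [-180.0, -0.0, 136.7]
force: [-0.8, -0.2, 0.1]
width: 0.0152
gripper_force: 58.4
```

```bash
python3 - <<'E'
from bench import *; from h import *
st=get_state();print(st["position"],st["tcp_rot"],st["q"],go(st,[.5345,-.1583,.16],195.7))
E
```

```text
[0.52013017 0.00153252 0.17054587] [-1.79990111e+02 -4.11248873e-02  1.36677079e+02] [ -3.84733919   6.67198917  -1.2972724  106.40737407   0.13745505
  66.9570647   41.4873671 ] [-0.3003 -0.266   0.0264 -1.3116]
```

{"api": "move_arm", "payload": {"commands": [[[-0.04,-0.04,0.0,0,0,-0.18],[-0.1,-0.09,0.0,0,0,-0.38],[-0.17,-0.15,0.0,0,0,-0.58],[-0.24,-0.21,0.01,0,0,-0.78],[-0.3,-0.266,0.026,0,0,-0.98],[-0.3,-0.266,0.026,0,0,-0.98],[-0.3,-0.266,0.026,0,0,-0.98],[-0.3,-0.266,0.026,0,0,-0.98]]]}}

```text
time_s: 6.35
position: [0.5349, -0.1572, 0.1606]
tcp_rot: [180.0, 0.0, -179.2]
force: [-0.7, -0.1, -0.4]
width: 0.0154
gripper_force: 58.5
```

```bash
python3 - <<'E'
from bench import *; from h import *
st=get_state();print(st["position"],st["tcp_rot"],st["q"][6],go(st,[.5345,-.1583,.16],195.7))
E
```

```text
[ 0.5349261  -0.1571528   0.16061528] [ 1.79973271e+02  1.02764386e-02 -1.79156921e+02] 103.1999871274659 [ 0.0011 -0.0029  0.0015 -0.3302]
```

{"api": "move_arm", "payload": {"commands": [[[0,-0.003,0.0,0,0,-0.18],[0,-0.003,0.0,0,0,-0.33],[0,-0.003,0.0,0,0,-0.33],[0,-0.003,0.0,0,0,-0.33],[0,-0.003,0.0,0,0,-0.33],[0,-0.003,0.0,0,0,-0.33],[0,-0.003,0.0,0,0,-0.33],[0,-0.003,0.0,0,0,-0.33]]]}}

```text
time_s: 7.35
position: [0.5346, -0.1601, 0.1605]
tcp_rot: [-180.0, 0.0, -164.4]
force: [-0.4, -0.2, -0.2]
width: 0.0152
gripper_force: 58.5
```

```bash
python3 - <<'E'
from bench import *; from h import *
import pickle
S={n:snapshot(n) for n in("scene","side","wrist")};st=get_state();pickle.dump((S,st),open("s3.pkl","wb"))
p=st["position"];print(p,st["tcp_rot"])
o=[]
for n in S:
    c=proj(S[n],[p-[0,0,.04]])[0];print(n,c)
    u,v=np.clip(c.round().astype(int)+[0,12],32,[479,351]);f=S[n]["frame"][v-32:v+32,u-32:u+32];o.append(cv2.resize(f,(260,260),interpolation=cv2.INTER_CUBIC));print(u-32,v-32)
cv2.imwrite("pics/e.png",np.hstack(o)[:,:,::-1])
E
```

```text
[ 0.53457147 -0.16007396  0.16051134] [ 1.79996777e+02 -1.05580853e-03 -1.64394902e+02]
scene [213.59410394 126.40313447]
182 106
side [260.28437727 254.87985591]
228 235
wrist [261.08945262 221.90628949]
229 202
```

View pics/e.png

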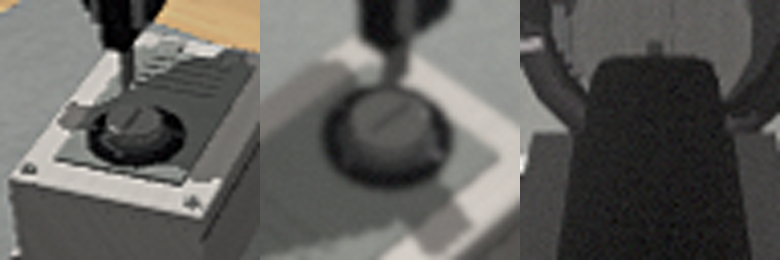

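The crops show the tip at scene (213.3, 127.7) and side (260.0, 255.7), within about 1 px of the predicted tool axis. The slot line is visible on the head in the side crop. Next I'll locate the slot and the head from the clear first pictures and the present ones.

```bash
python3 - <<'E'
import pickle; from h import *
for nm,S in(("s0",pickle.load(open("s0.pkl","rb"))),("s3",pickle.load(open("s3.pkl","rb"))[0])):
  for n in("side","scene"):
    s=S[n];g=cv2.cvtColor(s["frame"],cv2.COLOR_RGB2GRAY)
    # rectify: sample onto plane z=.0985, 0.25mm grid
    X,Y=np.meshgrid(np.arange(.515,.555,.00025),np.arange(-.18,-.14,.00025))
    uv=proj(s,np.c_[X.ravel(),Y.ravel(),np.full(X.size,.0985)]).astype(np.float32)
    r=cv2.remap(g,uv[:,0].reshape(X.shape),uv[:,1].reshape(X.shape),cv2.INTER_CUBIC)
    bh=cv2.morphologyEx(r,cv2.MORPH_BLACKHAT,cv2.getStructuringElement(cv2.MORPH_ELLIPSE,(33,33)))
    m=(bh>.5*np.percentile(bh[40:110,40:110],99)).astype(np.uint8)
    k,l,st,c=cv2.connectedComponentsWithStats(m)
    for i in range(1,k):
      if st[i,4]>200:
        yx=np.argwhere(l==i);q=np.c_[X[0,yx[:,1]],Y[yx[:,0],0]]
        if abs(q.mean(0)-[.535,-.159]).max()<.009: print(nm,n,"slot?",st[i,4],rect(q),(q.mean(0)*1000).round(1))
    P=cloud(s);h=(abs(P[...,2]-.098)<.004)&(abs(P[...,0]-.535)<.025)&(abs(P[...,1]+.159)<.025)
    uvh=np.argwhere(h)[:,::-1];q=cast(s,uvh,.0985)
    print(nm,n,"head",h.sum(),rect(q),(q.mean(0)*1000).round(1),np.median(P[...,2][h]))
    cv2.imwrite(f"r_{nm}_{n}.png",cv2.resize(r,(320,320))[::-1])
cv2.imwrite("pics/f.png",np.hstack([cv2.imread(f"r_s0_{n}.png") for n in("side","scene")]))
E
```

```text
s0 side slot? 4788 (array([ 539.3, -156. ]), array([27.5, 48.4]), 45.7) [ 541.4 -155.6]
s0 side slot? 1413 (array([ 534.5, -159.1]), array([22.4,  4.5]), 13.5) [ 534.7 -159. ]
s0 side head 205 (array([ 533.8, -160.6]), array([33.2, 28.5]), 59.8) [ 533.4 -160.7   98.5] 0.09687842198484162
s0 scene slot? 1395 (array([ 533.7, -160. ]), array([24.4,  4.4]), 14.0) [ 534.  -160.1]
s0 scene head 95 (array([ 537.9, -156.5]), array([32.8, 29.2]), 38.4) [ 538.3 -157.6   98.5] 0.098024224106516
s3 side slot? 7253 (array([ 535. , -160.1]), array([40. , 39.7]), -0.0) [ 540.  -155.4]
s3 side head 208 (array([ 534.2, -160.6]), array([30.8, 30.8]), 39.4) [ 533.6 -160.8   98.5] 0.09679993942299894
s3 scene slot? 1205 (array([ 535. , -159.8]), array([21.7,  4.2]), 12.7) [ 535.  -159.9]
s3 scene head 101 (array([ 538.2, -156.5]), array([32.1, 30.1]), 34.2) [ 537.7 -157.    98.5] 0.09794226411083373
```

View pics/f.png

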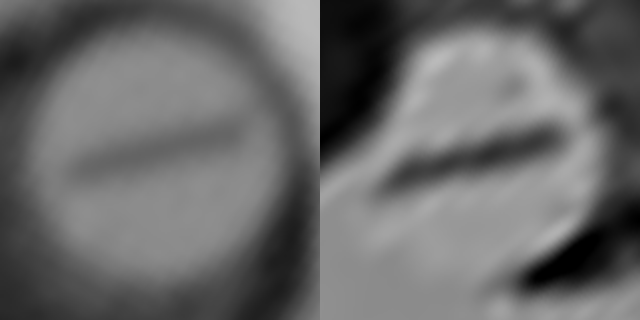

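Both views agree on the slot: centre about (534.4, -159.6), angle about 13.7°. That is 0.5 mm from the tool axis and inside the float range. I'll align and come down to just above it.

{"api": "move_arm", "payload": {"commands": [[[0,0.001,0.01,0,0,0.036],[0,0.001,0.02,0,0,0.036],[0,0.001,0.03,0,0,0.036],[0,0.001,0.04,0,0,0.036],[0,0.001,0.045,0,0,0.036],[0,0.001,0.049,0,0,0.036],[0,0.001,0.049,0,0,0.036],[0,0.001,0.049,0,0,0.036]]]}}

```text
time_s: 8.5
position: [0.5345, -0.1597, 0.1411]
tcp_rot: [-180.0, 0.0, -166.0]
force: [0.8, 0.5, -0.5]
width: 0.0156
gripper_force: 58.5
```

{"api": "move_arm", "payload": {"commands": [[[0,0,0.001,0,0,0],[0,0,0.002,0,0,0],[0,0,0.003,0,0,0],[0,0,0.004,0,0,0],[0,0,0.005,0,0,0],[0,0,0.006,0,0,0],[0,0,0.007,0,0,0],[0,0,0.007,0,0,0]]]}}

```text
time_s: 9.5
position: [0.5344, -0.1597, 0.1381]
tcp_rot: [180.0, -0.0, -166.0]
force: [-0.6, 0.2, -0.2]
width: 0.0154
gripper_force: 58.5
```

{"api": "move_arm", "payload": {"commands": [[[0,0,0.001,0,0,0],[0,0,0.002,0,0,0],[0,0,0.003,0,0,0],[0,0,0.004,0,0,0],[0,0,0.005,0,0,0],[0,0,0.005,0,0,0],[0,0,0.005,0,0,0],[0,0,0.005,0,0,0]]]}}

```text
time_s: 10.5
position: [0.5344, -0.1597, 0.1361]
tcp_rot: [180.0, -0.0, -166.0]
force: [-0.1, -0.3, -0.8]
width: 0.0154
gripper_force: 58.5
```

No force 2.5 mm past the expected contact height, so the blade is in the slot. I'll continue down.

{"api": "move_arm", "payload": {"commands": [[[0,0,0.001,0,0,0],[0,0,0.002,0,0,0],[0,0,0.003,0,0,0],[0,0,0.004,0,0,0],[0,0,0.005,0,0,0],[0,0,0.006,0,0,0],[0,0,0.0075,0,0,0],[0,0,0.0075,0,0,0]]]}}

```text
time_s: 11.5
position: [0.5345, -0.1597, 0.1333]
tcp_rot: [-180.0, 0.0, -166.0]
force: [-1.7, 0.7, 2.8]
width: 0.0152
gripper_force: 58.9
```

{"api": "move_arm", "payload": {"commands": [[[0,0,0.001,0,0,0],[0,0,0.002,0,0,0],[0,0,0.003,0,0,0],[0,0,0.004,0,0,0],[0,0,0.005,0,0,0],[0,0,0.005,0,0,0],[0,0,0.005,0,0,0],[0,0,0.005,0,0,0]]]}}

```text
time_s: 12.5
position: [0.5345, -0.1597, 0.1312]
tcp_rot: [-180.0, 0.0, -166.0]
force: [-2.1, 0.8, 4.6]
width: 0.0154
gripper_force: 59.2
```

{"api": "move_arm", "payload": {"commands": [[[0,0,0.001,0,0,0],[0,0,0.002,0,0,0],[0,0,0.003,0,0,0],[0,0,0.004,0,0,0],[0,0,0.005,0,0,0],[0,0,0.0065,0,0,0],[0,0,0.0065,0,0,0],[0,0,0.0065,0,0,0]]]}}

```text
time_s: 13.5
position: [0.5346, -0.1597, 0.1289]
tcp_rot: [-180.0, 0.0, -166.0]
force: [-2.3, 0.7, 8.2]
width: 0.0154
gripper_force: 59.6
```

{"api": "move_arm", "payload": {"commands": [[[0,0,0.001,0,0,0],[0,0,0.002,0,0,0],[0,0,0.003,0,0,0],[0,0,0.0035,0,0,0],[0,0,0.0035,0,0,0],[0,0,0.0035,0,0,0],[0,0,0.0035,0,0,0],[0,0,0.0035,0,0,0]]]}}

```text
time_s: 14.5
position: [0.5347, -0.1597, 0.1276]
tcp_rot: [-180.0, 0.0, -166.0]
force: [-2.0, 1.9, 9.5]
width: 0.0158
gripper_force: 59.8
```

Pushed in about 5.5 mm (9.5 N, matching the spring). Adding a touch more push, I'll turn clockwise.

{"api": "move_arm", "payload": {"commands": [[[0,0,0.001,0,0,0.1],[0,0,0.001,0,0,0.22],[0,0,0.001,0,0,0.34],[0,0,0.001,0,0,0.46],[0,0,0.001,0,0,0.58],[0,0,0.001,0,0,0.7],[0,0,0.001,0,0,0.8],[0,0,0.001,0,0,0.8]]]}}

```text
time_s: 15.5
position: [0.5348, -0.1596, 0.1274]
tcp_rot: [180.0, 0.0, 157.9]
force: [-2.9, 2.3, 10.7]
width: 0.0153
gripper_force: 60.0
```

```bash
python3 - <<'E'
from bench import *
st=get_state();print(st["position"],st["tcp_rot"],st["force"],st["torque"],st["q"][6])
E
```

```text
[ 0.53483299 -0.15963744  0.12740594] [1.79983109e+02 4.71704487e-02 1.57931826e+02] [-2.92735526  2.28582092 10.68814545] [0.31828495 0.59274722 0.02420521] 81.23771934348069
```

{"api": "move_arm", "payload": {"commands": [[[0,0,0,0,0,0.12],[0,0,0,0,0,0.26],[0,0,0,0,0,0.4],[0,0,0,0,0,0.54],[0,0,0,0,0,0.68],[0,0,0,0,0,0.82],[0,0,0,0,0,0.94],[0,0,0,0,0,0.94]]]}}

```text
time_s: 16.5
position: [0.5349, -0.1598, 0.1274]
tcp_rot: [180.0, 0.0, 115.6]
force: [-1.3, 0.2, 10.0]
width: 0.0153
gripper_force: 59.9
```

```bash
python3 - <<'E'
from bench import *
st=get_state();print(st["position"],st["tcp_rot"],st["force"],st["torque"],st["width"])
E
```

```text
[ 0.53489169 -0.15984975  0.12743285] [1.79954846e+02 4.22629948e-02 1.15614838e+02] [-1.28895259  0.18577847 10.04703744] [0.1597372  0.47632986 0.00870338] 0.015284017134789163
```

{"api": "move_arm", "payload": {"commands": [[[0,0,0,0,0,0.04],[0,0,0,0,0,0.08],[0,0,0,0,0,0.12],[0,0,0,0,0,0.12],[0,0,0,0,0,0.12],[0,0,0,0,0,0.12],[0,0,0,0,0,0.12],[0,0,0,0,0,0.12]]]}}

```text
time_s: 17.5
position: [0.5349, -0.1599, 0.1274]
tcp_rot: [180.0, 0.0, 110.3]
force: [-1.4, 1.6, 10.2]
width: 0.0151
gripper_force: 60.0
```

```bash
python3 - <<'E'
from bench import *
st=get_state();print(st["position"],st["tcp_rot"],st["force"],st["torque"],st["width"])
E
```

```text
[ 0.53486096 -0.15985984  0.12740891] [1.79952278e+02 3.06680348e-02 1.10292199e+02] [-1.37828223  1.55580713 10.20565041] [0.24525602 0.60792837 0.06946974] 0.015127244818359201
```

{"api": "move_arm", "payload": {"commands": [[[0,0,-0.001,0,0,0],[0,0,-0.0025,0,0,0],[0,0,-0.004,0,0,0],[0,0,-0.006,0,0,0],[0,0,-0.008,0,0,0],[0,0,-0.01,0,0,0],[0,0,-0.01,0,0,0],[0,0,-0.01,0,0,0]]]}}

```text
time_s: 18.5
position: [0.5347, -0.1598, 0.1307]
tcp_rot: [180.0, 0.0, 110.3]
force: [1.1, -0.1, 2.9]
width: 0.0156
gripper_force: 59.0
```

{"api": "move_arm", "payload": {"commands": [[[0,0,-0.001,0,0,0],[0,0,-0.002,0,0,0],[0,0,-0.002,0,0,0],[0,0,-0.002,0,0,0],[0,0,-0.002,0,0,0],[0,0,-0.002,0,0,0],[0,0,-0.002,0,0,0],[0,0,-0.002,0,0,0]]]}}

```text
time_s: 19.5
position: [0.5344, -0.1596, 0.1315]
tcp_rot: [-180.0, -0.0, 110.3]
force: [1.8, 1.6, -2.2]
width: 0.0158
gripper_force: 58.4
```

```bash
python3 - <<'E'
from bench import *
for i in range(3):
    st=get_state();print(st["position"],st["tcp_rot"],st["force"],st["torque"],st["width"]);snapshot("side")
E
```

```text
[ 0.53442922 -0.15956131  0.13149812] [-1.79996039e+02 -1.12221349e-02  1.10298922e+02] [ 1.75329636  1.60585742 -2.23722226] [ 0.4660341  -0.50428573  0.0775962 ] 0.015773106408457138
[ 0.53441703 -0.15959248  0.13149049] [-1.79993774e+02 -1.01078552e-02  1.10299177e+02] [ 1.75870444  1.44075346 -1.83264658] [ 0.46793588 -0.46806503  0.07471981] 0.015200367607130106
[ 0.53443609 -0.15960098  0.13148938] [-1.79994367e+02 -8.44160428e-03  1.10297607e+02] [ 1.46751455  1.74779092 -1.07026676] [ 0.37768542 -0.50540957  0.03168276] 0.015353326139342927
```

The force fell to about zero 3.5 mm up, where an unlatched stud would still push with about 5 N, so the stud is latched. I'll ease the turn slightly and withdraw.

{"api": "move_arm", "payload": {"commands": [[[0,0,0,0,0,-0.04],[0,0,-0.003,0,0,-0.06],[0,0,-0.008,0,0,-0.06],[0,0,-0.015,0,0,-0.06],[0,0,-0.025,0,0,-0.06],[0,0,-0.05,0,0,-0.06],[0,0,-0.085,0,0,-0.06],[0,0,-0.085,0,0,-0.06]]]}}

```text
time_s: 20.65
position: [0.5354, -0.16, 0.1673]
tcp_rot: [179.9, 0.1, 113.0]
force: [-0.1, 0.0, -1.0]
width: 0.0152
gripper_force: 58.6
```

```bash
python3 - <<'E'
from bench import *; from h import *
import pickle
S={n:snapshot(n) for n in("scene","side","wrist")};st=get_state();pickle.dump((S,st),open("s4.pkl","wb"))
p=st["position"];print(p,st["tcp_rot"],st["force"])
o=[]
for n in S:
    c=proj(S[n],[p-[0,0,.05]])[0]
    u,v=np.clip(c.round().astype(int)+[0,8],32,[479,351]);f=S[n]["frame"][v-32:v+32,u-32:u+32];o.append(cv2.resize(f,(260,260),interpolation=cv2.INTER_CUBIC));print(n,u-32,v-32,proj(S[n],[p-[0,0,.04]])[0])
s=S["side"];P=cloud(s);h=(P[...,2]>.09)&(P[...,2]<.1)&(abs(P[...,0]-.535)<.02)&(abs(P[...,1]+.159)<.02);print(np.median(P[...,2][h]),h.sum())
cv2.imwrite("pics/g.png",np.hstack(o)[:,:,::-1])
print(go(st,[.52,0,.18],100),go(st,[.5213,.1771,.17],92.6))
E
```

```text
[ 0.53434287 -0.1596378   0.16538071] [-1.79991960e+02 -9.03468067e-03  1.12991932e+02] [-0.65608518  1.16708833 -1.5844546 ]
scene 182 104 [213.68343539 124.54099291]
side 228 233 [260.13611661 252.69285453]
wrist 229 192 [261.16547548 221.92616994]
0.09381383379311582 228
[ 0.3814  0.1229 -0.0365  0.2887] [ 0.7877  0.2988 -0.0115  0.4532]
```

View pics/g.png

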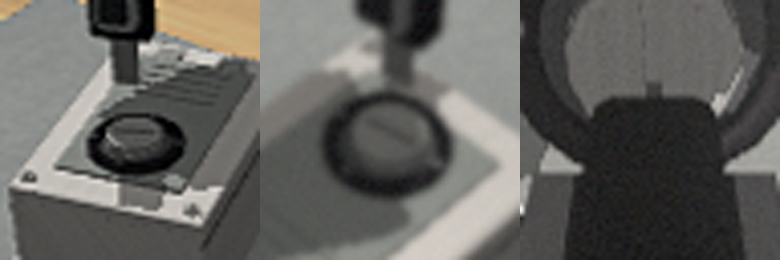

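The slot now runs across the cover (side crop, about (395, 130)) and the head reads 3 mm lower (93.8 mm against 96.8), so the stud is latched. I'll carry the key back.

{"api": "move_arm", "payload": {"commands": [[[0.08,0.03,-0.02,0,0,0.05],[0.19,0.07,-0.025,0,0,0.15],[0.3,0.115,-0.025,0,0,0.25],[0.41,0.155,-0.025,0,0,0.35],[0.52,0.2,-0.025,0,0,0.453],[0.63,0.24,-0.025,0,0,0.453],[0.72,0.273,-0.025,0,0,0.453],[0.788,0.299,-0.025,0,0,0.453]]]}}

```text
time_s: 21.8
position: [0.5207, 0.1791, 0.175]
tcp_rot: [-179.9, -0.0, 92.7]
force: [-0.4, -1.0, -0.7]
width: 0.0149
gripper_force: 58.6
```

{"api": "move_arm", "payload": {"commands": [[[0,0,0,0,0,0],[0,0,0,0,0,0],[0,0,0,0,0,0],[0,0,0,0,0,0],[0,0,0,0,0,0],[0,0,0,0,0,0],[0,0,0,0,0,0],[0,0,0,0,0,0]]]}}

```text
time_s: 22.8
position: [0.5214, 0.1772, 0.1755]
tcp_rot: [-180.0, 0.0, 92.6]
force: [-0.4, -0.2, 0.0]
width: 0.0152
gripper_force: 58.6
```

```bash
python3 - <<'E'
from bench import *; from h import *
s=snapshot("wrist");st=get_state();print(st["position"],st["tcp_rot"],go(st,[.5215,.1770,.075],92.4),go(st,[.5215,.1770,.0515],92.4))
E
```

```text
[0.52142438 0.17719953 0.17551695] [-1.79996145e+02  1.20552470e-03  9.26104620e+01] [-5.000e-04  2.000e-04  2.513e-01  4.700e-03] [-5.0e-04  2.0e-04  3.1e-01  4.7e-03]
```

{"api": "move_arm", "payload": {"commands": [[[0,0,0.05,0,0,0],[0,0,0.11,0,0,0],[0,0,0.17,0,0,0],[0,0,0.21,0,0,0],[0,0,0.23,0,0,0],[0,0,0.24,0,0,0],[0,0,0.25,0,0,0],[0,0,0.25,0,0,0]]]}}

```text
time_s: 23.85
position: [0.5215, 0.1773, 0.0757]
tcp_rot: [180.0, -0.0, 92.6]
force: [-0.0, 0.1, -1.0]
width: 0.0152
gripper_force: 58.6
```

{"api": "move_arm", "payload": {"commands": [[[0,0,0.01,0,0,0],[0,0,0.02,0,0,0],[0,0,0.03,0,0,0],[0,0,0.04,0,0,0],[0,0,0.05,0,0,0],[0,0,0.056,0,0,0],[0,0,0.06,0,0,0],[0,0,0.06,0,0,0]]]}}

```text
time_s: 24.85
position: [0.5214, 0.1772, 0.0514]
tcp_rot: [-180.0, 0.0, 92.6]
force: [-0.6, -0.6, 0.4]
width: 0.0152
gripper_force: 58.6
```

Inside the pocket with no force. Lower the last millimetre, then release.

{"api": "move_arm", "payload": {"commands": [[[0,0,0.001,0,0,0],[0,0,0.002,0,0,0],[0,0,0.003,0,0,0],[0,0,0.003,0,0,0],[0,0,0.003,0,0,0],[0,0,0.003,0,0,0],[0,0,0.003,0,0,0],[0,0,0.003,0,0,0]]]}}

```text
time_s: 25.85
position: [0.5214, 0.1772, 0.0503]
tcp_rot: [-180.0, -0.0, 92.6]
force: [-1.0, 0.7, -0.4]
width: 0.0151
gripper_force: 58.8
```

{"api": "move_arm", "payload": {"commands": [[[0,0,0,0,0,0],[0,0,0,0,0,0],[0,0,0,0,0,0],[0,0,0,0,0,0],[0,0,0,0,0,0],[0,0,0,0,0,0],[0,0,0,0,0,0],[0,0,0,0,0,0]]], "jaw": -1}}

```text
time_s: 26.85
position: [0.5214, 0.1772, 0.0503]
tcp_rot: [-180.0, -0.0, 92.6]
force: [0.5, -0.5, 0.0]
width: 0.085
gripper_force: 0.0
```

{"api": "move_arm", "payload": {"commands": [[[0,0,-0.02,0,0,0],[0,0,-0.06,0,0,0],[0,0,-0.12,0,0,0],[0,0,-0.18,0,0,0],[0,0,-0.24,0,0,0],[0,0,-0.3,0,0,0],[0,0,-0.3,0,0,0],[0,0,-0.3,0,0,0]]], "jaw": -1}}

```text
time_s: 27.85
position: [0.5213, 0.1771, 0.1704]
tcp_rot: [180.0, -0.0, 92.6]
force: [-0.2, -0.2, 0.4]
width: 0.0853
gripper_force: 0.0
```

```bash
python3 - <<'E'
from bench import *; from h import *
S={n:snapshot(n) for n in("scene","side","wrist")}
for n,s in S.items():
    P=cloud(s);z=P[...,2];k=(z>.09)&(z<.11)&(abs(P[...,0]-.5225)<.04)&(abs(P[...,1]-.1755)<.04)
    print(n,k.sum(),rect(P[k]) if k.any() else "",z[k].max() if k.any() else "")
w=S["side"]["frame"][130:330,130:400]; a=cv2.resize(w,(400,300)); b=cv2.resize(S["wrist"]["frame"],(400,300))
cv2.imwrite("pics/z.png",np.hstack([a,b])[:,:,::-1])
E
```

```text
scene 137 (array([522.6, 175.9]), array([17.7, 34.2]), 8.7) 0.10077535913179575
side 83 (array([521.5, 176.3]), array([15.9, 34.3]), 1.1) 0.09814421465247947
wrist 997 (array([521.1, 178. ]), array([15.9, 33.2]), 3.0) 0.1008105532798468
```

View pics/z.png

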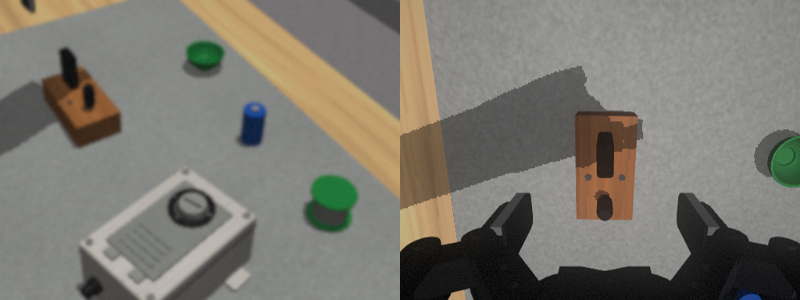

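The key stands upright in its pocket (wrist view, about (605, 155)) with its top at 98 mm. The stud's slot lies turned (side view, about (192, 207)), and the bystanders are where they were.

```bash
python3 -c "
from bench import *
print(close_job())"
```

```text
the job is handed in; nothing more can be done
None
```

The stud is latched and the key is back upright in its pocket. The other things were not moved, and the job was handed in at about 28 s with no verdict returned.

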